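Fit a fresh D cell in the dig-box data logger

ROBOT

A 6-joint arm with a two-finger parallel gripper is mounted at the origin on the work surface. World frame = base frame: x ahead of the robot, y to its left, z up, the work surface at z = 0. Lengths are in m, angles in rad, forces in N, time in s.
With the tool pointing down it reaches from about 0.375 to 0.9 m from the base axis. Payload 3.1 kg.
Tool frame: the origin (TCP) lies at the very end of the fingers, on their centre line; the grasp point (between the pads) lies 19 mm behind it (manip.pinch_z is the distance from the TCP to the grasp point, in m); z points along the fingers, y is the direction in which the jaws open and shut (so a half turn about z gives the same grasp; the last joint's range is limited). The gripper opens to 85 mm and grips with 20 to 120 N. Pads are 22 mm wide; open, the fingers measure 114 mm over their backs; the gripper's body (76 mm by 85 mm) begins 54 mm behind the grasp point. The pads swing forward as they close: fully open they stand 13 mm farther back than shut.
Start: joints at [-1.284, 0.527, 1.433, -0, 1.181, -0.178], TCP at [0.28, -0.559, 0.205] pointing down, gripper open.
Joint ranges: [-3.08, 3.08], [-0.75, 2.2], [0.22, 2.44], [-1.43, 4.57], [0, 2.65], [-2.85, 2.85]. Speed limits (rad/s): [2.79, 2.79, 3.14, 3.14, 3.14, 3.14].

INTERFACE

Orientations are given as a unit quaternion [x, y, z, w].
In Python, from station import manip gives the robot as it stands.
- The arm moves only by the tool drive_tool, never from a script. Its argument "increments" is a list of rows, each a list of 7 numbers: the closure in counts, from 0 (fully open) to 255 (shut), then the shift along the tool's x, y, z in cm, then the turn, a rotation vector about the tool's x, y, z in rad. A call has 1 to 20 rows; each row is the pose to reach, as a shift and turn from the pose commanded when the call began, along the tool's axes at that moment; what a row does not reach only later rows make up. A row lasts 1/10 s, in which the tool goes at most 50 mm and 8.59 degrees, less where a joint would pass 70% of its speed; a pose out of reach is approached as far as the arm can. A call with a gripper value outside its range is refused whole. The fingers move at their own pace and stop on an object; "force" is the grip in N (left out, the last holds). Time passes only in rows, so rows that repeat a pose let the fingers close. It gives the time, the measured TCP pose, the force and the opening at its end, in the units of the state.
- manip.sense(): the state, without advancing time (a new reading comes with each control period).
- manip.snapshot(name): name is "scene" or "top" or "wrist"; returns the picture (384x512x3 uint8, red, green, blue); there is no depth.
- manip.camera_model(name): a dict with "mtx" (3x3 intrinsics, pixels), "cam_to_world" (4x4, takes a point from camera to world coordinates). Camera axes: x right, y down, z forward; pixel columns grow to the right and rows downward; lengths in m; the calibration is good to about 2 mm. A picture is of the moment at which its call begins: read the wrist's pose just before it. camera_model takes no time and is no camera call; for the wrist camera it gives the pose at the moment of the call.
- manip.sign_off(): hands the job in, once; it reports no verdict.
The state is a dict: "t": time; "q": joint angles; "qd": joint speeds; "tau": joint torques, N m; "tcp_pos": TCP position; "tool_rot": TCP orientation; "force": force on the tool from outside, world axes, zero at the start; "ft_torque": the same for the moment, N m; "finger_gap": opening from 0.0 (shut) to 1.0 (fully open).
Only numpy, scipy, OpenCV 4.12 (cv2) and the standard library are available. Lean on these libraries where they do the work, as an engineer would, in place of code of your own. Each camera call takes 0.05 s, during which the arm holds its last target. There are 200 camera calls.

TASK

The dig box's data logger needs power: take the charged green D cell from the yellow rack and fit it in the logger's cell holder. Seat its flat end against the coil spring contact first, with the cell tilted, push the spring back no harder than needed, then press the capped end gently down between the two white clips until the cell lies level, fully home and held, and let go. Leave the spent black cell and the other things on the bench where they are.

Things in the scene. Friction and masses are not known exactly. Their poses are not given: they have to be found in the camera images.
- cell: Charged D cell lying in one groove of the yellow rack: green wrap, copper band at the capped end, 33 mm diameter, 61 mm long over the cap, about 140 g. Origin on its axis at mid-length; its x axis runs from the flat end to the capped (+) end. It may have rolled about its axis.
- cell_plus (a point): Tip of the small steel cap (9.5 mm diameter, 1.5 mm proud) at the + end of the charged cell, 30.5 mm from its origin.
- cell_minus (a point): Centre of the flat (-) end of the charged cell, 30.5 mm from its origin.
- spent: Spent D cell of the same size and make, but with a black wrap, in the other groove of the rack. Leave it alone. Origin on its axis at mid-length.
- logger: Open base of a data logger: grey tray 130 x 170 mm, walls up to 27 mm, on a fixed plywood board 170 x 210 mm, green circuit board beside the cell holder. Origin under its centre; x runs along the holder from the spring end to the cap end. The black holder: V trough for the cell (trough edges 29 mm above the bench), spring end, end wall, two white clips. Fixed to the bench.
- bay (a point): On the logger: nominal centre of the seated cell (8 mm along x, -35 mm along y, 40 mm up from the logger's origin; axes as the logger's). The holder's screws sit in slots, so the whole holder (trough, spring, end wall, clips) really sits up to 10 mm either way along x from nominal: find the spring by touch. Sideways and in height it is true.
- spring_face (a point): On the logger: nominal centre of the spring contact's free face, 25.5 mm from the bay towards -x (slot offset not included). Steel disc 10 mm across on a coil, 0.7 N per mm: home, the cell holds it 5 mm back; 7 to 9 mm back (5 to 6 N) lets the tilted cell in; solid at 10.4 mm, over some 10 N strains it. Black housing behind it, x -37.5 to -51 mm of the bay, 32 mm wide, 46 mm above the bench.
- end_wall (a point): On the logger: nominal point on the inner face of the cap end's wall, 30.5 mm from the bay towards +x (slot offset not included), where the cap rests. Wall 5 mm thick, 30 mm wide, its chamfered top 44.5 mm above the bench. It stands higher than the trough, so the cell goes in tilted, flat end down by some 30 degrees, and its capped end is swung down behind the wall.
- clips (a point): On the logger: nominal point midway between the tops of the two white clips, 24.5 mm from the bay towards +x, 49 mm above the bench (slot offset not included). Sprung arms 9 mm wide, 19.7 mm either side of the trough's axis; a press of some 5 to 14 N down on the capped end spreads their lips, which snap over the cell. The seated cell's top is 56.5 mm above the bench.
- rack: Fixed yellow cell rack, 100 x 185 x 5 mm plate, origin under its centre, with two V grooves along x at y +42.5 and -42.5 mm; the grooves' edges reach 15 mm, and a lying cell's axis is 25.5 mm above the bench.
- cover: The logger's grey cover, lying loose on the bench, 130 x 170 x 32 mm. Origin under its centre. Leave it alone.
- tape: Roll of paper tape lying flat, 84 mm diameter, 24 mm high. Origin under its centre. Leave it alone.
- brush: Small dusting brush lying loose, 200 mm long. Origin near its middle. Leave it alone.

How it is judged:
On the way, in this order (a step that is already met when the one before it is completed fails the run):
1. the flat end is down in the holder and bears on it (on the spring contact) with over 4 N, the capped end still raised (contact force between cell and logger above 4 N and angle between cell's own x axis and vertical below 1.4 rad and x of cell_minus in the frame of bay between -0.052 and -0.012 m and y of cell_minus in the frame of bay between -0.005 and 0.005 m and z of cell_minus in the frame of bay between -0.005 and 0.008 m), for 0.1 s.
2. the capped end is pressed down past the clips, the cell level at its seated height (z of cell_plus in the frame of bay between -0.003 and 0.0025 m and z of cell_minus in the frame of bay between -0.003 and 0.0025 m and x of cell_plus in the frame of bay between 0.018 and 0.043 m), for 0.1 s.
At the end, for the whole second after the job is handed in: The charged cell lies level in the holder, cap end to the end wall: both ends within 2.5 mm of the seated height, on the trough's middle line within 2.5 mm, between the spring contact and the end wall, at rest and let go (all of step 2 and y of cell in the frame of bay between -0.0025 and 0.0025 m and linear speed of cell below 0.01 m/s); the robot touches nothing.
It fails at once if the spring or the end wall is strained: the cell, still tilted more than 18 degrees, bears on the holder with more than 18 N (all contacts added up) (angle between cell's own x axis and vertical below 1.2566 rad and contact force between cell and logger above 18 N).
It fails at once if the cell is forced into the holder: its contacts with trough, spring, clips and end wall add up to more than 60 N (contact force between cell and logger above 60 N).
It fails at once if the spent cell is moved more than 15 mm (distance of spent from where it was at the start of the episode above 0.015 m).
It fails at once if the cover, tape or brush is moved more than 25 mm (distance of any of cover, tape, brush from where it was at the start of the episode above 0.025 m).
It also fails if it takes over 56 s, if anything falls off the work surface, if the arm or the gripper's body presses on something with over 40 N, if the wrist force passes 120 N, or if a joint passes its speed limit or range.

## Working session

There is one attempt and no reset: what is moved stays moved. The work goes in short steps, Python scripts to look and compute and a tool call to move; the robot and the scene stay as the last step left them, time stands still between calls to the robot, and variables do not carry over. Pictures are saved under pics/ and viewed, about 8 in all and at most 12, crops included, and the job is handed in when it is done.

Besides the shell and the picture viewer there is one more tool, called after "Call:" as name(argument=value, ...), one argument or row to a line, values as JSON. drive_tool: Moves the arm, as the interface text tells. Its arguments: {"type":"object","properties":{"increments":{"type":"array","items":{"type":"array","items":{"type":"number"}}},"force":{"type":"number"}},"required":["increments"]}

```bash
mkdir -p pics; ls; python3 - <<'E'
from station import manip
import cv2,numpy as np
print(manip.sense(), manip.pinch_z)
a=manip.snapshot("top");b=manip.snapshot("scene")
for n in("top","scene"):
    m=manip.camera_model(n);print(n,np.round(m["mtx"],1).tolist(),np.round(m["cam_to_world"],4).tolist())
cv2.imwrite("pics/top.png",a[:,:,::-1]);cv2.imwrite("pics/scene.png",b[:,:,::-1])
E
```

```text
pics
{'t': 0.0, 'q': array([-1.28452252e+00,  5.28475697e-01,  1.43391982e+00, -1.95347798e-05,
        1.18142003e+00, -1.78516909e-01]), 'qd': array([-0.00227995, -0.00063235, -0.00206953, -0.00079194, -0.00052844,
       -0.00068925]), 'tau': array([ 1.62200358e-03, -4.42347443e+01, -1.78022987e+01, -9.33523552e-05,
        8.11901351e-03, -6.35569506e-06]), 'tcp_pos': array([ 0.27993209, -0.55792072,  0.20402228]), 'tool_rot': array([ 9.73116057e-01,  2.30312624e-01, -6.88729603e-05, -1.10934514e-03]), 'force': array([-0.27020045, -0.07960161,  0.6218796 ]), 'ft_torque': array([ 0.04100407, -0.00813501, -0.03501742]), 'finger_gap': 1.0010246299971295} 0.0187
top [[347.1, 0.0, 254.9], [0.0, 347.1, 190.8], [0.0, 0.0, 1.0]] [[0.0295, -0.988, 0.1519, 0.3972], [-0.9995, -0.0301, -0.0016, -0.0492], [0.0062, -0.1518, -0.9884, 0.8317], [0.0, 0.0, 0.0, 1.0]]
scene [[405.3, 0.0, 257.4], [0.0, 405.3, 192.4], [0.0, 0.0, 1.0]] [[-0.2529, 0.7554, -0.6044, 1.1124], [0.9674, 0.2061, -0.1472, 0.1064], [0.0134, -0.622, -0.7829, 0.8284], [0.0, 0.0, 0.0, 1.0]]
```

View pics/top.png

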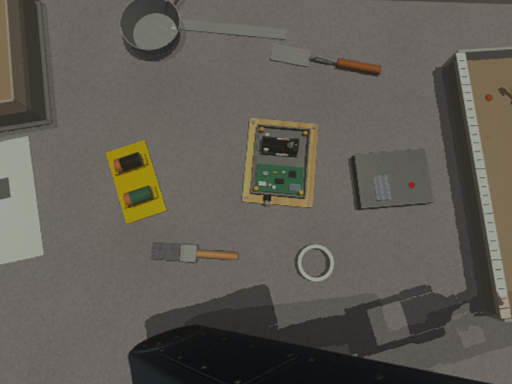

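View pics/scene.png

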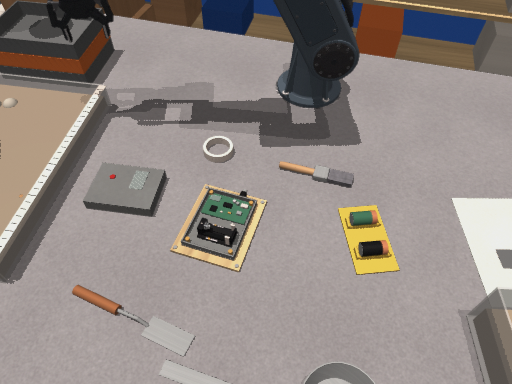

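The top view shows the green cell at about (139,196) and the logger at (281,163), with its holder at about (280,146). I'll zoom in for the direction of each.

```bash
cat > h.py <<'E'
import numpy as np,cv2
from station import manip
def ray(m,uv,z):
    T=np.array(m["cam_to_world"]);d=T[:3,:3]@np.linalg.inv(m["mtx"])@[uv[0],uv[1],1];o=T[:3,3]
    return o+d*(z-o[2])/d[2]
def proj(m,p):
    T=np.linalg.inv(m["cam_to_world"]);c=T[:3,:3]@p+T[:3,3];v=np.array(m["mtx"])@c;return v[:2]/v[2]
E
python3 - <<'E'
from h import *
a=cv2.imread("pics/top.png");b=cv2.imread("pics/scene.png")
f=lambda i,x,y,w,h:cv2.resize(i[y:y+h,x:x+w],(400,300),interpolation=cv2.INTER_CUBIC)
cv2.imwrite("pics/z.png",np.vstack([np.hstack([f(a,100,135,80,60+30),f(a,230,110,100,100)]),np.hstack([f(b,330,200,80,75),f(b,170,180,100,90)])]))
m=manip.camera_model("top")
hsv=cv2.cvtColor(a,cv2.COLOR_BGR2HSV)
def rect(mask,box,z):
    x0,y0,x1,y1=box;k=np.zeros_like(mask);k[y0:y1,x0:x1]=mask[y0:y1,x0:x1]
    pts=np.argwhere(k)[:,::-1]
    w=np.array([ray(m,p,z)[:2] for p in pts],np.float32)
    r=cv2.minAreaRect(w*1000);print(len(pts),r,cv2.boxPoints(r).round(0).tolist())
yel=cv2.inRange(hsv,(20,150,90),(32,255,255));rect(yel,(90,130,180,230),.005)
ply=cv2.inRange(hsv,(10,60,120),(30,200,255));rect(ply,(235,110,325,215),.012)
gr=cv2.inRange(hsv,(50,60,20),(90,255,255));rect(gr,(100,170,170,215),.032)
pc=np.array([1]);rect(gr,(240,150,320,200),.02)
cop=cv2.inRange(hsv,(3,120,60),(15,255,255));rect(cop,(100,140,170,215),.032)
E
```

```text
2231 ((539.8049926757812, 238.47244262695312), (184.29486083984375, 99.267578125), 20.71733283996582) [[436.0, 252.0], [471.0, 159.0], [644.0, 225.0], [608.0, 317.0]]
1953 ((597.17578125, -110.10382080078125), (170.52210998535156, 208.59165954589844), 86.5774917602539) [[488.0, -189.0], [696.0, -201.0], [706.0, -31.0], [498.0, -19.0]]
238 ((501.5001525878906, 216.24557495117188), (29.36094093322754, 45.310516357421875), 20.727327346801758) [[480.0, 232.0], [496.0, 190.0], [523.0, 200.0], [507.0, 243.0]]
956 ((552.7588500976562, -106.7679672241211), (111.0339126586914, 66.02804565429688), 86.48847961425781) [[516.0, -160.0], [582.0, -164.0], [589.0, -53.0], [523.0, -49.0]]
142 ((530.477783203125, 258.849365234375), (116.50096893310547, 14.579206466674805), 20.46620750427246) [[473.0, 245.0], [478.0, 232.0], [588.0, 272.0], [583.0, 286.0]]
```

View pics/z.png

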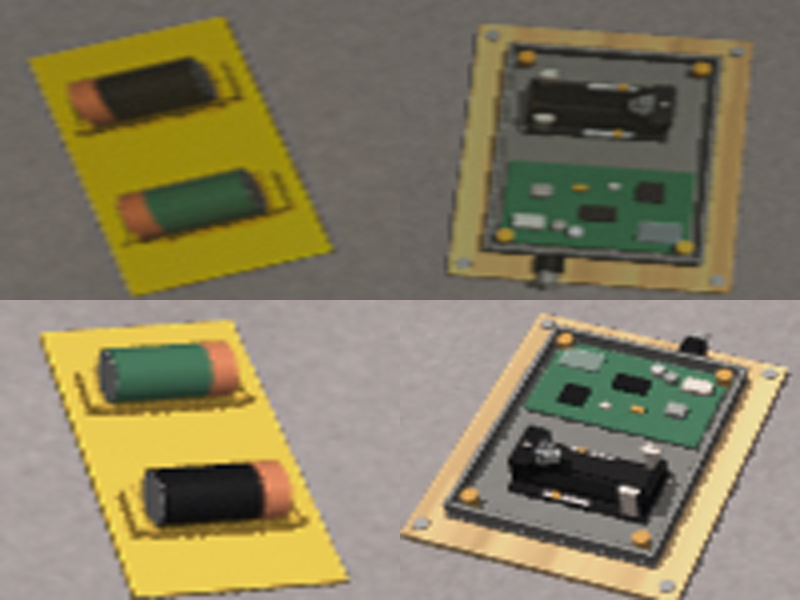

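The zooms show the cap (copper) end of the green cell towards image left, which is world +y. In the holder, the spring is on the right (−y) and the white clips on the left (+y), so the logger's x is about world +y at 86.7° and the cell axis is at about 110.9°. Next I'll get the wrist camera offset and work out a first move over the logger.

```bash
cat >> h.py <<'E'
from scipy.spatial.transform import Rotation as R
def pose(yaw,tilt=0):
    "tool down, tool x at yaw (deg), then turned by tilt (deg) about tool y"
    c,s=np.cos(np.radians(yaw)),np.sin(np.radians(yaw))
    return R.from_matrix(np.array([[c,s,0],[s,-c,0],[0,0,-1]]))*R.from_rotvec([0,np.radians(tilt),0])
def inc(p,Rt,s=None):
    s=s or manip.sense();R0=R.from_quat(s["tool_rot"])
    return (R0.inv().apply(np.array(p)-s["tcp_pos"])*100).round(2),(R0.inv()*Rt).as_rotvec().round(4)
E
python3 - <<'E'
from h import *
s=manip.sense();R0=R.from_quat(s["tool_rot"]);T=np.array(manip.camera_model("wrist")["cam_to_world"])
print("cam in tool",R0.inv().apply(T[:3,3]-s["tcp_pos"]),(R0.inv().as_matrix()@T[:3,:3]).round(3).tolist(),np.array(manip.camera_model("wrist")["mtx"]).tolist())
print(inc((.60,-.10,.27),pose(86.7)))
E
```

```text
cam in tool [ 0.08061726 -0.00066043 -0.16933544] [[-0.001, -0.95, -0.311], [1.0, -0.0, -0.0], [0.0, -0.311, 0.95]] [[289.0700778732104, 0.0, 255.51268189791173], [0.0, 289.0700778732104, 188.75950286420743], [0.0, 0.0, 1.0]]
(array([ 49.14, -26.61,  -6.52]), array([-0.0016, -0.0013, -1.0484]))
```

Call:
drive_tool(
  increments=[
    [0, 52.7, -29.3, 0.5, 0, 0, -1.0484],
    [0, 52.7, -29.3, 0.5, 0, 0, -1.0484],
    [0, 52.7, -29.3, 0.5, 0, 0, -1.0484],
    [0, 52.7, -29.3, 0.5, 0, 0, -1.0484],
    [0, 52.7, -29.3, 0.5, 0, 0, -1.0484],
    [0, 52.7, -29.3, 0.5, 0, 0, -1.0484],
    [0, 52.7, -29.3, 0.5, 0, 0, -1.0484],
    [0, 52.7, -29.3, 0.5, 0, 0, -1.0484],
    [0, 52.7, -29.3, 0.5, 0, 0, -1.0484],
    [0, 52.7, -29.3, 0.5, 0, 0, -1.0484],
    [0, 52.7, -29.3, 0.5, 0, 0, -1.0484],
    [0, 52.7, -29.3, 0.5, 0, 0, -1.0484],
    [0, 52.7, -29.3, 0.5, 0, 0, -1.0484],
    [0, 52.7, -29.3, 0.5, 0, 0, -1.0484],
    [0, 52.7, -29.3, 0.5, 0, 0, -1.0484],
    [0, 52.7, -29.3, 0.5, 0, 0, -1.0484],
    [0, 52.7, -29.3, 0.5, 0, 0, -1.0484],
  ],
)

```text
t: 1.8
tcp_pos: [0.6193, -0.062, 0.2001]
tool_rot: [0.728, 0.686, -0.0, -0.0]
force: [-0.2, -0.8, 0.4]
finger_gap: 0.999
```

```bash
python3 - <<'E'
from h import *
m=manip.camera_model("wrist");a=manip.snapshot("wrist")[:,:,::-1];cv2.imwrite("pics/w1.png",a);np.savez("w1.npz",mtx=m["mtx"],cam_to_world=m["cam_to_world"])
print(manip.sense()["t"],manip.sense()["tcp_pos"])
for n,p in dict(bay=(.6326,-.1041,.04)).items(): print(n,proj(m,np.array(p)))
E
```

```text
1.85 [ 0.61942419 -0.06193401  0.20014919]
bay [268.37562137 199.85049652]
```

View pics/w1.png

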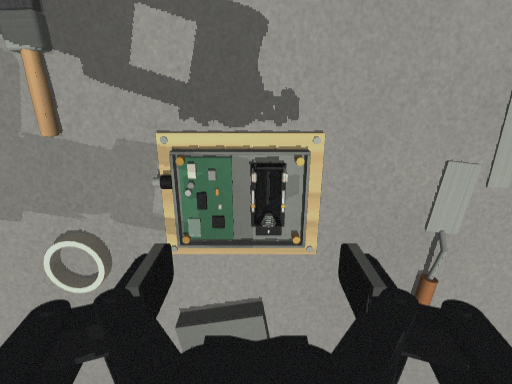

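The wrist view shows the board around (240,193) and the holder axis near column 268, with the spring at about (268,222) and the clips at about (268,176). My predicted bay projects to (268,200). I'll measure the board and view a zoom of the holder.

```bash
python3 - <<'E'
from h import *
m=np.load("w1.npz");a=cv2.imread("pics/w1.png");hsv=cv2.cvtColor(a,cv2.COLOR_BGR2HSV)
ply=cv2.inRange(hsv,(10,50,110),(30,200,255));ply[:120]=0;ply[265:]=0;ply[:,:150]=0;ply[:,335:]=0
n,l,st,_=cv2.connectedComponentsWithStats(ply);i=1+np.argmax(st[1:,4]);pts=np.argwhere(l==i)[:,::-1]
for z in(.006,.012):
    r=cv2.minAreaRect(np.array([ray(m,p,z)[:2] for p in pts],np.float32)*1000);print(z,r)
    box=cv2.boxPoints(r)
    c=np.array(r[0])
    d=box[1]-box[0];e=box[2]-box[1]
    x=d if np.linalg.norm(d)<np.linalg.norm(e) else e; x=x/np.linalg.norm(x)*np.sign(x[1]);y=np.array([-x[1],x[0]])
    bay=c+8*x-35*y;print("yaw",np.degrees(np.arctan2(x[1],x[0])),"bay",bay)
cv2.imwrite("pics/w1z.png",cv2.resize(a[145:250,225:315],None,fx=6,fy=5.7,interpolation=cv2.INTER_CUBIC))
for d in(-51,-37.5,-25.5,0,24.5,30.5):
    print(d,proj(m,np.append((bay+d*x)/1000,.046 if d<0 else .0445)))
E
```

```text
0.006 ((596.9796752929688, -110.63617706298828), (169.45196533203125, 211.71888732910156), 86.5278549194336)
yaw 86.52783 bay [ 632.3999376  -104.77059102]
0.012 ((597.4318237304688, -108.50091552734375), (166.65420532226562, 208.2232208251953), 86.52783203125)
yaw 86.527824 bay [ 632.85208264 -102.63533187]
-51 [268.15811287 238.76021082]
-37.5 [268.30774567 228.94802963]
-25.5 [268.44374486 220.0298715 ]
0 [268.68795066 199.99955184]
24.5 [268.98576815 180.37970423]
30.5 [269.06075892 175.43940558]
```

View pics/w1z.png

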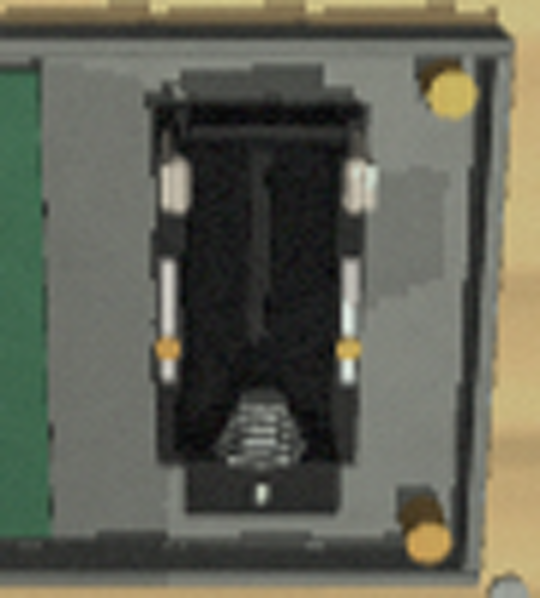

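```bash
python3 - <<'E'
from h import *
print(inc((.499,.222,.15),pose(110.9)))
E
```

```text
(array([ 27.62, -13.72,   5.01]), array([-1.000e-04,  1.000e-04, -4.246e-01]))
```

Call:
drive_tool(
  increments=[
    [0, 27.6, -13.7, 5.0, 0, 0, -0.425],
    [0, 27.6, -13.7, 5.0, 0, 0, -0.425],
    [0, 27.6, -13.7, 5.0, 0, 0, -0.425],
    [0, 27.6, -13.7, 5.0, 0, 0, -0.425],
    [0, 27.6, -13.7, 5.0, 0, 0, -0.425],
    [0, 27.6, -13.7, 5.0, 0, 0, -0.425],
    [0, 27.6, -13.7, 5.0, 0, 0, -0.425],
    [0, 27.6, -13.7, 5.0, 0, 0, -0.425],
    [0, 27.6, -13.7, 5.0, 0, 0, -0.425],
    [0, 27.6, -13.7, 5.0, 0, 0, -0.425],
  ],
)

```text
t: 2.85
tcp_pos: [0.5005, 0.2213, 0.1504]
tool_rot: [0.567, 0.824, 0.0, 0.001]
force: [-0.2, 0.7, 0.8]
finger_gap: 1.001
```

```bash
python3 - <<'E'
from h import *
m=manip.camera_model("wrist");a=manip.snapshot("wrist")[:,:,::-1].copy();cv2.imwrite("pics/w2.png",a)
s=manip.sense();print(s["t"],s["tcp_pos"],s["force"])
hsv=cv2.cvtColor(a,cv2.COLOR_BGR2HSV)
ax=np.array([np.cos(np.radians(110.9)),np.sin(np.radians(110.9))]);
def big(mk):
    n,l,st,c=cv2.connectedComponentsWithStats(mk);o=np.argsort(-st[1:,4])[:2]+1
    for i in o: print("comp",st[i],c[i].round(1))
    return l,o
l,o=big(cv2.inRange(hsv,(50,60,20),(90,255,255)))
pts=np.argwhere(l==o[0])[:,::-1]
r=cv2.minAreaRect(np.array([ray(m,p,.0355)[:2] for p in pts],np.float32)*1000);print("green",r)
l,o=big(cv2.inRange(hsv,(3,120,60),(14,255,255)))
y=cv2.inRange(hsv,(20,150,90),(32,255,255));l,o=big(y)
pts=np.argwhere(l==o[0])[:,::-1]
r=cv2.minAreaRect(np.array([ray(m,p,.005)[:2] for p in pts],np.float32)*1000);print("rack",r)
print("pred cell",proj(m,np.array([.499,.2229,.0255])))
E
```

```text
2.9 [0.50045912 0.22130148 0.15040915] [-0.23357937 -0.50166491 -0.38038075]
comp [ 241  161   31   45 1271] [255.6 183.1]
comp [435 354   4   4   6] [436.5 355.7]
green ((503.93341064453125, 215.3450164794922), (30.4361572265625, 47.552616119384766), 20.24549674987793)
comp [322 146  34  18 428] [338.5 155.4]
comp [240 147  32  15 395] [255.5 154.8]
comp [ 210  122  172   87 9676] [294.4 160.9]
comp [234 140   3   2   3] [235.  140.7]
rack ((539.9512939453125, 239.62835693359375), (183.7824249267578, 98.6636962890625), 20.835994720458984)
pred cell [253.86432403 172.68456201]
```

View pics/w2.png

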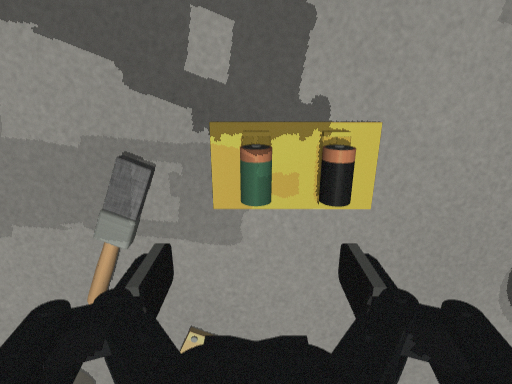

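The wrist view shows the green cell from row ~147 (cap rim) to row 205 (flat end) at column 256, almost in line with the tool. Now I'll compute its centre.

```bash
python3 - <<'E'
from h import *
m=manip.camera_model("wrist");a=cv2.imread("pics/w2.png")
R0=R.from_quat(manip.sense()["tool_rot"]);t=manip.sense()["tcp_pos"]
print([(v,a[v,256].tolist()) for v in list(range(140,152))+list(range(158,164))+list(range(202,209))])
for v in(147,149,161,205.5): print(v,R0.inv().apply(ray(m,(256,v),.042)-t).round(4))
print(R0.inv().apply(ray(m,(256,183),.042)-t))
rc=np.array([.53995,.23963]);y=np.radians(20.8);print("rack groove in tool",R0.inv().apply(np.append(rc-.0425*np.array([np.cos(y),np.sin(y)]),.0255)-t))
print(inc((t[0],t[1],.0135),pose(110.8)))
E
```

```text
[(140, [49, 107, 126]), (141, [45, 105, 123]), (142, [36, 89, 104]), (143, [35, 83, 96]), (144, [47, 62, 66]), (145, [61, 64, 62]), (146, [78, 84, 81]), (147, [57, 59, 58]), (148, [31, 32, 34]), (149, [43, 52, 71]), (150, [51, 71, 103]), (151, [53, 75, 111]), (158, [93, 132, 189]), (159, [90, 131, 187]), (160, [93, 134, 189]), (161, [87, 121, 184]), (162, [77, 109, 138]), (163, [77, 104, 83]), (202, [74, 98, 58]), (203, [73, 98, 60]), (204, [75, 98, 58]), (205, [74, 98, 58]), (206, [71, 143, 139]), (207, [75, 175, 182]), (208, [81, 168, 181])]
147 [0.0322 0.0011 0.1084]
149 [0.0302 0.0011 0.1084]
161 [0.0184 0.0011 0.1084]
205.5 [-0.0284  0.0011  0.1084]
[-0.00418393  0.00114476  0.10841285]
rack groove in tool [0.00317562 0.00078145 0.12490849]
(array([ 1.000e-02, -2.000e-02,  1.369e+01]), array([0.0012, 0.0005, 0.0017]))
```

Call:
drive_tool(
  increments=[
    [0, 0.2, 0.1, 5, 0, 0, 0],
    [0, 0.2, 0.1, 9.5, 0, 0, 0],
    [0, 0.2, 0.1, 12.5, 0, 0, 0],
    [0, 0.2, 0.1, 13.7, 0, 0, 0],
    [0, 0.2, 0.1, 13.7, 0, 0, 0],
    [255, 0.2, 0.1, 13.7, 0, 0, 0],
    [255, 0.2, 0.1, 13.7, 0, 0, 0],
    [255, 0.2, 0.1, 13.7, 0, 0, 0],
    [255, 0.2, 0.1, 13.7, 0, 0, 0],
    [255, 0.2, 0.1, 13.7, 0, 0, 0],
    [255, 0.2, 0.1, 13.7, 0, 0, 0],
    [255, 0.2, 0.1, 13.7, 0, 0, 0],
    [255, 0.2, 0.1, 13.7, 0, 0, 0],
    [255, 0.2, 0.1, 13.7, 0, 0, 0],
  ],
  force=60,
)

```text
t: 4.3
tcp_pos: [0.5002, 0.2255, 0.0155]
tool_rot: [0.566, 0.824, 0.001, 0.001]
force: [-2.6, -0.8, 14.7]
finger_gap: -0.0
```

```bash
python3 - <<'E'
from h import *
print(manip.sense())
a=manip.snapshot("wrist")[:,:,::-1];b=manip.snapshot("scene")[:,:,::-1]
cv2.imwrite("pics/c.png",np.hstack([cv2.resize(a,(400,300)),cv2.resize(b[170:290,310:470],(400,300))]))
E
```

```text
{'t': 4.3, 'q': array([ 2.19843877e-01,  7.16100460e-01,  1.76443714e+00, -1.21304675e-04,
        6.58047189e-01, -1.47865980e-01]), 'qd': array([ 0.00126583, -0.00070878,  0.00096848, -0.00123124,  0.00154716,
        0.00047063]), 'tau': array([-1.38932867e-01, -3.50764883e+01, -7.68788695e+00,  4.10683465e-02,
       -7.12374151e-01, -8.34723123e-04]), 'tcp_pos': array([0.50024756, 0.225496  , 0.01553369]), 'tool_rot': array([0.56587533, 0.82448945, 0.0010757 , 0.0010517 ]), 'force': array([-2.63627093, -0.75605531, 14.67047907]), 'ft_torque': array([-0.1625213 ,  0.36722814,  0.02569079]), 'finger_gap': -1.825122037227359e-05}
```

View pics/c.png

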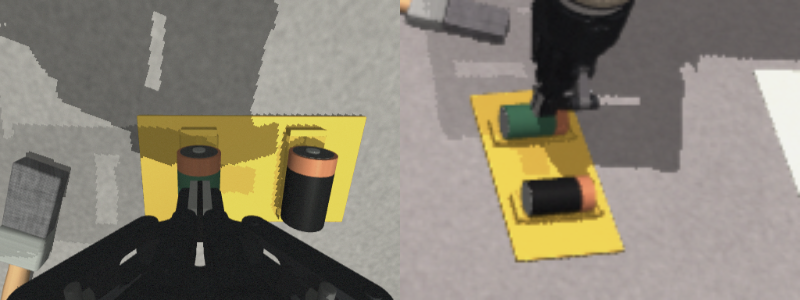

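The scene and wrist crops are ambiguous: the gripper reads shut, yet the cell is still in its groove under the fingers. I'll zoom in properly before moving.

```bash
python3 - <<'E'
from h import *
a=manip.snapshot("wrist")[:,:,::-1];b=manip.snapshot("scene")[:,:,::-1]
m=manip.camera_model("scene");print(proj(m,manip.sense()["tcp_pos"]))
m=manip.camera_model("wrist");print(proj(m,manip.sense()["tcp_pos"]))
cv2.imwrite("pics/c2.png",np.hstack([cv2.resize(a[170:330,170:340],(400,400),interpolation=3),cv2.resize(b[190:240,335:385],(400,400),interpolation=3)]))
E
```

```text
[363.57253046 220.15538195]
[254.56126889 226.00200056]
```

View pics/c2.png

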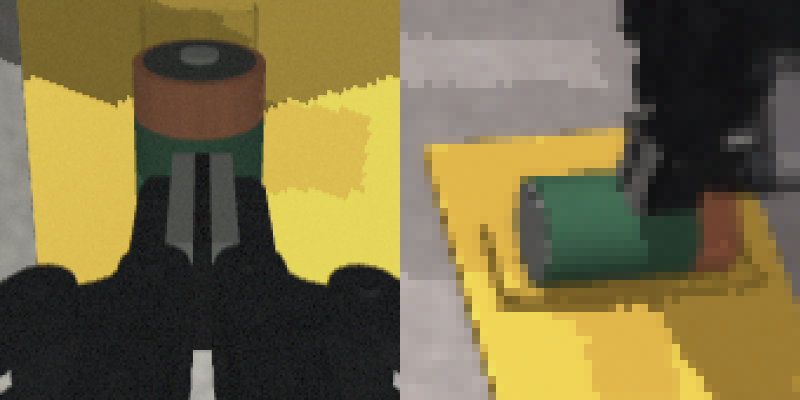

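The view shows the fingers shut on top of the cell. The pads stand farther back than I assumed, so they slipped over it. I'll lift, open and re-measure by numbers only.

Call:
drive_tool(
  increments=[
    [255, 0, 0, -3, 0, 0, 0],
    [255, 0, 0, -7, 0, 0, 0],
    [0, 0, 0, -11, 0, 0, 0],
    [0, 0, 0, -13.5, 0, 0, 0],
    [0, 0, 0, -13.5, 0, 0, 0],
    [0, 0, 0, -13.5, 0, 0, 0],
    [0, 0, 0, -13.5, 0, 0, 0],
    [0, 0, 0, -13.5, 0, 0, 0],
  ],
  force=30,
)

```text
t: 5.3
tcp_pos: [0.4981, 0.2249, 0.1465]
tool_rot: [0.566, 0.824, -0.001, -0.001]
force: [0.1, 0.6, 0.9]
finger_gap: 0.994
```

```bash
cat > cell.py <<'E'
from h import *
m=manip.camera_model("wrist");a=manip.snapshot("wrist")[:,:,::-1].copy();cv2.imwrite("pics/w3.png",a)
s=manip.sense();R0=R.from_quat(s["tool_rot"]);t=s["tcp_pos"];print(s["t"],t,s["force"])
hsv=cv2.cvtColor(a,cv2.COLOR_BGR2HSV);g=cv2.inRange(hsv,(50,60,20),(90,255,255))
n,l,st,c=cv2.connectedComponentsWithStats(g);i=1+np.argmax(st[1:,4]);print(st[i],c[i])
pts=np.argwhere(l==i)[:,::-1]
w=np.array([R0.inv().apply(ray(m,p,.042)-t)[:2] for p in pts],np.float32)*1000;print(cv2.minAreaRect(w))
print("bottom",R0.inv().apply(ray(m,(c[i][0],st[i][1]+st[i][3]-.5),.042)-t))
E
python3 cell.py
```

```text
5.35 [0.49829345 0.22489575 0.14654795] [-0.84964963 -0.11522871 -0.13297609]
[ 242  166   31   45 1294] [256.9675425  188.35780526]
((-8.747160911560059, 1.8935422897338867), (30.372129440307617, 46.100372314453125), 89.99388122558594)
bottom [-0.03234547  0.00191709  0.10452677]
```

Call:
drive_tool(
  increments=[
    [0, -0.2, 0.2, 5, 0, 0, 0],
    [0, -0.2, 0.2, 9.5, 0, 0, 0],
    [0, -0.2, 0.2, 12.5, 0, 0, 0],
    [0, -0.2, 0.2, 13.9, 0, 0, 0],
    [0, -0.2, 0.2, 14, 0, 0, 0],
    [0, -0.2, 0.2, 14, 0, 0, 0],
  ],
  force=30,
)

```text
t: 5.95
tcp_pos: [0.5023, 0.2241, 0.0083]
tool_rot: [0.566, 0.824, 0.0, 0.0]
force: [-0.3, -0.7, 0.5]
finger_gap: 1.002
```

Call:
drive_tool(
  increments=[
    [120, 0, -0.1, 0, 0, 0, 0],
    [120, 0, -0.1, 0, 0, 0, 0],
    [120, 0, -0.1, 0, 0, 0, 0],
    [170, 0, -0.1, 0, 0, 0, 0],
    [170, 0, -0.1, 0, 0, 0, 0],
    [170, 0, -0.1, 0, 0, 0, 0],
    [170, 0, -0.1, 0, 0, 0, 0],
  ],
  force=30,
)

```text
t: 6.65
tcp_pos: [0.5008, 0.2236, 0.0081]
tool_rot: [0.566, 0.824, -0.0, -0.0]
force: [-0.2, -0.4, 1.1]
finger_gap: 0.333
```

Call:
drive_tool(
  increments=[
    [185, 0, -0.1, 0, 0, 0, 0],
    [185, 0, -0.1, 0, 0, 0, 0],
    [200, 0, -0.1, 0, 0, 0, 0],
    [200, 0, -0.1, 0, 0, 0, 0],
  ],
  force=30,
)

```text
t: 7.05
tcp_pos: [0.5002, 0.2233, 0.009]
tool_rot: [0.566, 0.824, 0.0, 0.0]
force: [-0.8, -0.7, 7.0]
finger_gap: 0.276
```

```bash
python3 - <<'E'
from h import *
a=manip.snapshot("wrist")[:,:,::-1];b=manip.snapshot("scene")[:,:,::-1]
cv2.imwrite("pics/c3.png",np.hstack([cv2.resize(a[170:330,170:340],(400,400),interpolation=3),cv2.resize(b[190:240,335:385],(400,400),interpolation=3)]))
E
```

```text
(no output)
```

View pics/c3.png

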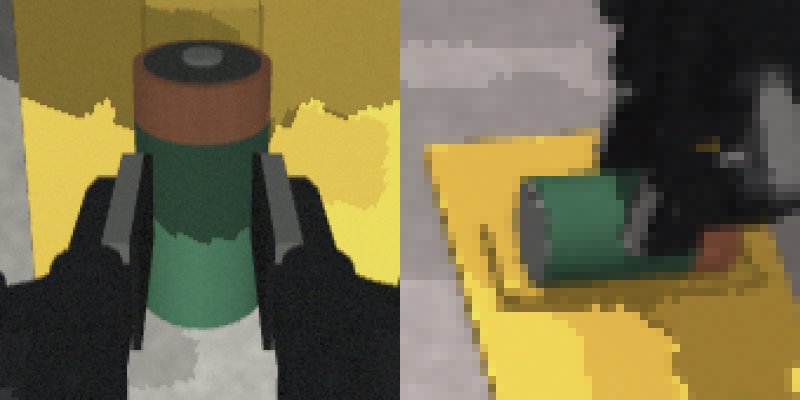

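The fingers now straddle the cell, with tips only a little below its axis. I'll reopen slightly, go 3 mm lower and grip more firmly.

Call:
drive_tool(
  increments=[
    [150, 0, 0, 0, 0, 0, 0],
    [150, 0, 0, 0.3, 0, 0, 0],
    [150, 0, 0, 0.35, 0, 0, 0],
    [210, 0, 0, 0.35, 0, 0, 0],
    [210, 0, 0, 0.35, 0, 0, 0],
    [210, 0, 0, 0.35, 0, 0, 0],
    [230, 0, 0, 0.35, 0, 0, 0],
    [230, 0, 0, 0.35, 0, 0, 0],
  ],
  force=45,
)

```text
t: 7.95
tcp_pos: [0.5, 0.2233, 0.0044]
tool_rot: [0.566, 0.824, 0.0, 0.0]
force: [-0.1, 0.3, -0.7]
finger_gap: 0.326
```

Call:
drive_tool(
  increments=[
    [255, 0, 0, -2, 0, 0, 0],
    [255, 0, 0, -6, 0, 0, 0],
    [255, 0, 0, -11, 0, 0, 0],
    [255, 0, 0, -14, 0, 0, 0],
    [255, 0, 0, -14, 0, 0, 0],
    [255, 0, 0, -14, 0, 0, 0],
  ],
  force=45,
)

```text
t: 8.55
tcp_pos: [0.4994, 0.2231, 0.1446]
tool_rot: [0.566, 0.824, -0.0, 0.0]
force: [-1.1, -0.7, -3.1]
finger_gap: 0.323
```

```bash
cat >> h.py <<'E'
BAY=np.array([.633,-.1035,.040]);YAW=86.6;D=.0211
def tgt(mx,mz,th,yaw=YAW,dy=0):
    "tool pose that puts cell_minus at (mx,dy,mz) mm of bay with tilt th deg"
    Rt=pose(yaw,th);L=R.from_euler("z",yaw,degrees=True)
    c=BAY+L.apply(np.array([mx,dy,mz])/1000)+Rt.apply([.0305,0,0])
    return c+Rt.apply([0,0,D]),Rt
def where(s=None):
    s=s or manip.sense();Rt=R.from_quat(s["tool_rot"]);x=Rt.apply([1,0,0]);L=R.from_euler("z",YAW,degrees=True)
    M=s["tcp_pos"]-Rt.apply([0,0,D])-.0305*x
    P=M+.061*x;f=L.inv()
    return "t %.2f minus %s plus %s tilt %.1f F(bay) %s gap %.3f"%(s["t"],f.apply(M-BAY).__mul__(1000).round(1),f.apply(P-BAY).__mul__(1000).round(1),np.degrees(np.arcsin(x[2])),f.apply(s["force"]).round(1),s["finger_gap"])
E
python3 - <<'E'
from h import *
s=manip.sense();print(s["force"],s["finger_gap"],s["tcp_pos"]);print(inc(*tgt(-14,60,30)))
E
```

```text
[-1.06630892 -0.7378492  -3.13805864] 0.322765005481462 [0.4994411  0.22308672 0.14463811]
(array([-33.19,   1.68,   4.77]), array([-0.1118,  0.5157,  0.4169]))
```

Call:
drive_tool(
  increments=[
    [255, -33.2, 1.7, 4.8, -0.112, 0.516, 0.417],
    [255, -33.2, 1.7, 4.8, -0.112, 0.516, 0.417],
    [255, -33.2, 1.7, 4.8, -0.112, 0.516, 0.417],
    [255, -33.2, 1.7, 4.8, -0.112, 0.516, 0.417],
    [255, -33.2, 1.7, 4.8, -0.112, 0.516, 0.417],
    [255, -33.2, 1.7, 4.8, -0.112, 0.516, 0.417],
    [255, -33.2, 1.7, 4.8, -0.112, 0.516, 0.417],
    [255, -33.2, 1.7, 4.8, -0.112, 0.516, 0.417],
    [255, -33.2, 1.7, 4.8, -0.112, 0.516, 0.417],
    [255, -33.2, 1.7, 4.8, -0.112, 0.516, 0.417],
    [255, -33.2, 1.7, 4.8, -0.112, 0.516, 0.417],
  ],
)

```text
t: 9.65
tcp_pos: [0.6338, -0.0784, 0.096]
tool_rot: [0.702, 0.663, 0.188, -0.179]
force: [-0.6, 0.3, -1.0]
finger_gap: 0.327
```

```bash
python3 - <<'E'
from h import *
a=manip.snapshot("wrist")[:,:,::-1];b=manip.snapshot("scene")[:,:,::-1]
print(where());print(inc(*tgt(-14,12,30)))
cv2.imwrite("pics/c4.png",np.hstack([cv2.resize(a[100:340,130:370],(400,400),interpolation=3),cv2.resize(b[190:260,180:250],(400,400),interpolation=3)]))
E
```

```text
t 9.75 minus [-12.2  -0.1  59.6] plus [40.6 -0.  90.2] tilt 30.0 F(bay) [ 0.6 -0.5 -1.2] gap 0.326
(array([-2.54,  0.  ,  4.04]), array([-0.0014, -0.0009,  0.0011]))
```

View pics/c4.png

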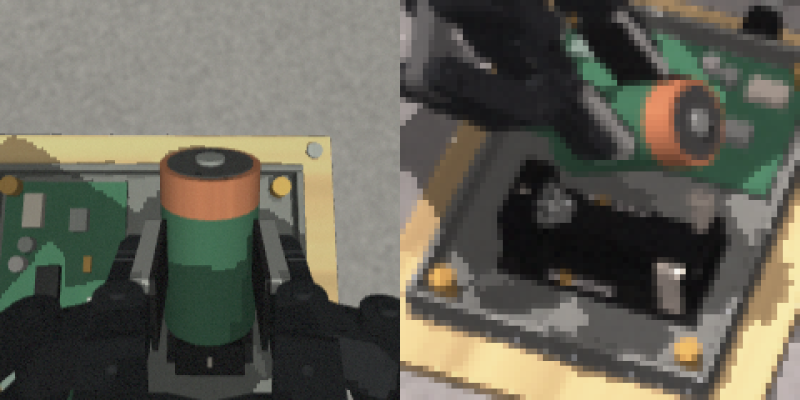

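The cell is held along the tool, tilted 30° with the cap up, and lined up with the holder. I'll descend now.

Call:
drive_tool(
  increments=[
    [255, -1.0, 0, 1.6, 0, 0, 0],
    [255, -2.0, 0, 3.2, 0, 0, 0],
    [255, -2.5, 0, 4.0, 0, 0, 0],
    [255, -2.5, 0, 4.0, 0, 0, 0],
    [255, -2.5, 0, 4.0, 0, 0, 0],
  ],
)

```text
t: 10.25
tcp_pos: [0.6347, -0.0819, 0.0486]
tool_rot: [0.703, 0.662, 0.189, -0.178]
force: [0.2, -1.0, -0.5]
finger_gap: 0.324
```

```bash
python3 - <<'E'
from h import *
print(where());print(inc(*tgt(-14,6,30)))
E
```

```text
t 10.25 minus [-15.3  -0.4  11.6] plus [37.5 -0.5 42.2] tilt 30.1 F(bay) [-1.  -0.3 -0.5] gap 0.324
(array([-0.17, -0.04,  0.55]), array([-0.0008, -0.0014, -0.0009]))
```

Call:
drive_tool(
  increments=[
    [255, -0.15, 0, 0.26, 0, 0, 0],
    [255, -0.3, 0, 0.52, 0, 0, 0],
    [255, -0.3, 0, 0.52, 0, 0, 0],
    [255, -0.35, 0, 0.61, 0, 0, 0],
    [255, -0.35, 0, 0.61, 0, 0, 0],
  ],
)

```text
t: 10.75
tcp_pos: [0.6351, -0.0821, 0.0425]
tool_rot: [0.703, 0.662, 0.189, -0.177]
force: [0.3, 0.5, -1.9]
finger_gap: 0.324
```

```bash
python3 -c "
from h import *
print(where())"
```

```text
t 10.75 minus [-15.5  -0.8   5.5] plus [37.3 -0.8 36. ] tilt 30.0 F(bay) [ 0.5 -0.3 -1.9] gap 0.324
```

Call:
drive_tool(
  increments=[
    [255, -0.05, -0.07, 0.09, 0, 0, 0],
    [255, -0.1, -0.07, 0.17, 0, 0, 0],
    [255, -0.1, -0.07, 0.17, 0, 0, 0],
  ],
)

```text
t: 11.05
tcp_pos: [0.6342, -0.082, 0.0402]
tool_rot: [0.703, 0.662, 0.189, -0.178]
force: [0.8, -0.3, -1.7]
finger_gap: 0.322
```

```bash
python3 -c "
from h import *
print(where())"
```

```text
t 11.05 minus [-15.4   0.1   3.2] plus [37.4  0.1 33.8] tilt 30.0 F(bay) [-0.2 -0.8 -1.7] gap 0.322
```

Call:
drive_tool(
  increments=[
    [255, -0.2, 0, -0.12, 0, 0, 0],
    [255, -0.43, 0, -0.25, 0, 0, 0],
    [255, -0.61, 0, -0.35, 0, 0, 0],
    [255, -0.61, 0, -0.35, 0, 0, 0],
  ],
)

```text
t: 11.45
tcp_pos: [0.6338, -0.0887, 0.0405]
tool_rot: [0.703, 0.662, 0.189, -0.178]
force: [0.4, 2.7, -0.6]
finger_gap: 0.321
```

```bash
python3 -c "
from h import *
print(where())"
```

```text
t 11.45 minus [-22.2   0.1   3.5] plus [30.6  0.1 34.1] tilt 30.1 F(bay) [ 2.7 -0.2 -0.6] gap 0.321
```

Call:
drive_tool(
  increments=[
    [255, -0.09, 0, -0.05, 0, 0, 0],
    [255, -0.17, 0, -0.1, 0, 0, 0],
    [255, -0.17, 0, -0.1, 0, 0, 0],
  ],
)

```text
t: 11.75
tcp_pos: [0.6337, -0.0906, 0.0405]
tool_rot: [0.703, 0.662, 0.189, -0.178]
force: [0.6, 3.4, -0.6]
finger_gap: 0.322
```

```bash
python3 -c "
from h import *
print(where())"
```

```text
t 11.75 minus [-24.    0.1   3.5] plus [28.8  0.1 34.1] tilt 30.1 F(bay) [ 3.4 -0.4 -0.6] gap 0.322
```

Call:
drive_tool(
  increments=[
    [255, -0.13, 0, -0.07, 0, 0, 0],
    [255, -0.22, 0, -0.13, 0, 0, 0],
    [255, -0.22, 0, -0.13, 0, 0, 0],
    [255, -0.22, 0, -0.13, 0, 0, 0],
  ],
)

```text
t: 12.15
tcp_pos: [0.6335, -0.093, 0.0406]
tool_rot: [0.703, 0.662, 0.189, -0.178]
force: [-0.1, 5.1, -0.1]
finger_gap: 0.326
```

```bash
python3 -c "
from h import *
print(where())"
```

```text
t 12.15 minus [-26.5   0.1   3.5] plus [26.3  0.1 34.1] tilt 30.1 F(bay) [ 5.1  0.4 -0.1] gap 0.326
```

Touch gives about 0.7 N per mm from x ≈ −19, so the slot offset is about +5 mm. Next, swing the cap end down about the flat end.

```bash
cat > plan.py <<'E'
from h import *
import sys
s=manip.sense();print(where(s))
mx=float(sys.argv[1]);dz=float(sys.argv[2])
for th in map(float,sys.argv[3:]):
    p,q=inc(*tgt(mx,16.5*(1-np.cos(np.radians(th)))+dz,th,dy=0),s=s);print(th,p,q)
E
python3 plan.py -27.3 1 27 24 21 18
```

```text
t 12.15 minus [-26.5   0.1   3.5] plus [26.3  0.1 34.1] tilt 30.1 F(bay) [ 5.1  0.4 -0.1] gap 0.326
27.0 [-0.23  0.01  0.18] [-0.0001 -0.054  -0.0003]
24.0 [-0.37  0.01  0.37] [-1.000e-04 -1.064e-01 -2.000e-04]
21.0 [-0.52  0.01  0.54] [-1.000e-04 -1.588e-01 -2.000e-04]
18.0 [-0.67  0.01  0.7 ] [-1.000e-04 -2.111e-01 -2.000e-04]
```

Call:
drive_tool(
  increments=[
    [255, -0.23, 0, 0.18, 0, -0.054, 0],
    [255, -0.3, 0, 0.28, 0, -0.08, 0],
    [255, -0.37, 0, 0.37, 0, -0.106, 0],
    [255, -0.37, 0, 0.37, 0, -0.106, 0],
  ],
)

```text
t: 12.55
tcp_pos: [0.6335, -0.0934, 0.036]
tool_rot: [0.712, 0.671, 0.151, -0.143]
force: [0.5, 4.4, 1.3]
finger_gap: 0.319
```

```bash
python3 plan.py -27.3 1 22 20 18 16
```

```text
t 12.55 minus [-26.4   0.1   2.9] plus [29.4  0.1 27.7] tilt 24.0 F(bay) [ 4.4 -0.2  1.3] gap 0.319
22.0 [-0.19  0.01  0.13] [-0.0003 -0.0351  0.0009]
20.0 [-0.28  0.01  0.25] [-0.0003 -0.07    0.0009]
18.0 [-0.37  0.01  0.37] [-0.0003 -0.1049  0.0009]
16.0 [-0.46  0.01  0.48] [-0.0003 -0.1398  0.0009]
```

Call:
drive_tool(
  increments=[
    [255, -0.18, 0, 0.1, 0, -0.035, 0],
    [255, -0.26, 0, 0.22, 0, -0.07, 0],
    [255, -0.26, 0, 0.22, 0, -0.07, 0],
  ],
)

```text
t: 12.85
tcp_pos: [0.6334, -0.0946, 0.033]
tool_rot: [0.716, 0.676, 0.126, -0.119]
force: [0.1, 5.9, 1.4]
finger_gap: 0.322
```

```bash
python3 plan.py -27.3 1 18 16 14 12 10 8
```

```text
t 12.85 minus [-27.    0.1   2.4] plus [30.3  0.1 23.3] tilt 20.0 F(bay) [5.9 0.2 1.4] gap 0.322
18.0 [-0.12  0.01  0.15] [-0.0002 -0.0345  0.0009]
16.0 [-0.21  0.01  0.27] [-0.0002 -0.0694  0.0009]
14.0 [-0.3   0.01  0.38] [-0.0002 -0.1043  0.0009]
12.0 [-0.39  0.01  0.49] [-1.000e-04 -1.392e-01  9.000e-04]
10.0 [-0.48  0.01  0.6 ] [-1.000e-04 -1.741e-01  9.000e-04]
8.0 [-0.58  0.01  0.7 ] [-1.00e-04 -2.09e-01  9.00e-04]
```

Call:
drive_tool(
  increments=[
    [255, -0.14, 0, 0.12, 0, -0.035, 0],
    [255, -0.19, 0, 0.18, 0, -0.053, 0],
    [255, -0.19, 0, 0.18, 0, -0.053, 0],
  ],
)

```text
t: 13.15
tcp_pos: [0.6334, -0.0959, 0.0307]
tool_rot: [0.72, 0.679, 0.107, -0.101]
force: [-0.3, 5.9, 2.7]
finger_gap: 0.322
```

```bash
python3 plan.py -27.3 1 16 14 12 10 8
```

```text
t 13.15 minus [-27.7   0.    2. ] plus [30.6  0.1 19.8] tilt 17.0 F(bay) [5.9 0.6 2.7] gap 0.322
16.0 [-0.01  0.01  0.09] [-0.0001 -0.0169  0.0005]
14.0 [-0.09  0.01  0.21] [-0.0001 -0.0518  0.0005]
12.0 [-0.17  0.01  0.32] [-0.0001 -0.0867  0.0005]
10.0 [-0.26  0.01  0.43] [-1.000e-04 -1.216e-01  5.000e-04]
8.0 [-0.35  0.01  0.54] [-1.000e-04 -1.565e-01  5.000e-04]
```

Call:
drive_tool(
  increments=[
    [255, -0.07, 0, 0.13, 0, -0.035, 0],
    [255, -0.13, 0, 0.26, 0, -0.07, 0],
    [255, -0.13, 0, 0.26, 0, -0.07, 0],
  ],
)

```text
t: 13.45
tcp_pos: [0.6333, -0.0961, 0.028]
tool_rot: [0.723, 0.682, 0.082, -0.077]
force: [0.1, 6.9, 3.6]
finger_gap: 0.327
```

```bash
python3 plan.py -27 1 12 10 8 6 4
```

```text
t 13.45 minus [-27.    0.1   1.8] plus [32.4  0.2 15.4] tilt 12.9 F(bay) [6.9 0.3 3.6] gap 0.327
12.0 [-0.04  0.02  0.09] [-0.0003 -0.0165  0.0012]
10.0 [-0.12  0.02  0.2 ] [-0.0003 -0.0514  0.0012]
8.0 [-0.21  0.02  0.31] [-0.0002 -0.0863  0.0012]
6.0 [-0.29  0.02  0.42] [-0.0002 -0.1212  0.0012]
4.0 [-0.38  0.02  0.52] [-0.0002 -0.1561  0.0012]
```

Call:
drive_tool(
  increments=[
    [255, -0.03, 0, 0.12, 0, -0.03, 0],
    [255, -0.1, 0, 0.22, 0, -0.06, 0],
    [255, -0.16, 0, 0.31, 0, -0.086, 0],
    [255, -0.16, 0, 0.31, 0, -0.086, 0],
  ],
)

```text
t: 13.85
tcp_pos: [0.6332, -0.0972, 0.0248]
tool_rot: [0.726, 0.684, 0.051, -0.048]
force: [-0.8, 7.3, 5.1]
finger_gap: 0.323
```

```bash
python3 plan.py -26.5 1 7 6 5 4 3 2 0
```

```text
t 13.85 minus [-26.9   0.1   1.4] plus [33.6  0.2  9.9] tilt 8.0 F(bay) [7.2 1.2 5.1] gap 0.323
7.0 [-0.01  0.02  0.09] [ 0.0001 -0.0176  0.0009]
6.0 [-0.05  0.02  0.14] [ 0.0001 -0.0351  0.0009]
5.0 [-0.08  0.02  0.2 ] [ 0.0001 -0.0525  0.0009]
4.0 [-0.13  0.02  0.25] [ 0.0001 -0.07    0.0009]
3.0 [-0.17  0.02  0.3 ] [ 0.0001 -0.0874  0.0009]
2.0 [-0.21  0.02  0.35] [ 1.000e-04 -1.049e-01  9.000e-04]
0.0 [-0.29  0.02  0.45] [ 1.000e-04 -1.398e-01  9.000e-04]
```

Call:
drive_tool(
  increments=[
    [255, 0.03, 0, 0.1, 0, -0.0176, 0],
    [255, 0.0, 0, 0.15, 0, -0.035, 0],
    [255, -0.04, 0, 0.2, 0, -0.0525, 0],
    [255, -0.08, 0, 0.25, 0, -0.07, 0],
    [255, -0.08, 0, 0.25, 0, -0.07, 0],
  ],
)

```text
t: 14.35
tcp_pos: [0.6332, -0.0984, 0.0218]
tool_rot: [0.727, 0.686, 0.025, -0.024]
force: [-0.6, 6.6, 2.9]
finger_gap: 0.324
```

```bash
python3 plan.py -26 0.5 3 2 1 0 -1
```

```text
t 14.35 minus [-26.7   0.1   0.7] plus [34.1  0.1  5. ] tilt 4.0 F(bay) [6.6 1.  2.9] gap 0.324
3.0 [0.04 0.01 0.08] [ 0.0004 -0.0167  0.0006]
2.0 [-0.    0.01  0.13] [ 0.0004 -0.0342  0.0006]
1.0 [-0.04  0.01  0.18] [ 0.0004 -0.0516  0.0006]
0.0 [-0.08  0.01  0.23] [ 0.0004 -0.0691  0.0006]
-1.0 [-0.12  0.01  0.28] [ 0.0004 -0.0866  0.0006]
```

Call:
drive_tool(
  increments=[
    [255, 0.04, 0, 0.08, 0, -0.017, 0],
    [255, 0.0, 0, 0.13, 0, -0.034, 0],
    [255, -0.04, 0, 0.18, 0, -0.052, 0],
    [255, -0.08, 0, 0.23, 0, -0.069, 0],
    [255, -0.08, 0, 0.23, 0, -0.069, 0],
  ],
)

```text
t: 14.85
tcp_pos: [0.6331, -0.0995, 0.0191]
tool_rot: [0.727, 0.686, -0.0, 0.0]
force: [-1.7, 5.5, 3.6]
finger_gap: 0.322
```

```bash
python3 - <<'E'
from h import *
print(where())
a=manip.snapshot("wrist")[:,:,::-1];b=manip.snapshot("scene")[:,:,::-1]
print(where())
cv2.imwrite("pics/c5.png",np.hstack([cv2.resize(a[100:340,130:370],(400,400),interpolation=3),cv2.resize(b[190:260,180:250],(400,400),interpolation=3)]))
E
```

```text
t 14.85 minus [-26.4   0.1   0.2] plus [34.6  0.2  0.1] tilt -0.0 F(bay) [5.4 2.  3.6] gap 0.322
t 14.95 minus [-26.5   0.1   0.1] plus [34.5  0.1  0.2] tilt 0.0 F(bay) [5.7 2.  3.1] gap 0.325
```

View pics/c5.png

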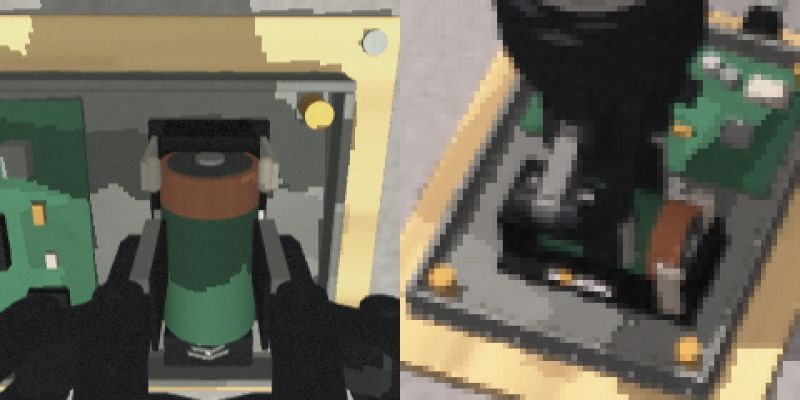

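The cell lies between the clips with its cap behind the end wall. I'll press slightly and bring the cap to the wall before letting go.

Call:
drive_tool(
  increments=[
    [255, 0.05, 0, 0.03, 0, -0.01, 0],
    [255, 0.08, 0, 0.06, 0, -0.02, 0],
    [255, 0.08, 0, 0.08, 0, -0.02, 0],
    [255, 0.08, 0, 0.08, 0, -0.02, 0],
  ],
)

```text
t: 15.35
tcp_pos: [0.6331, -0.0999, 0.0189]
tool_rot: [0.728, 0.686, -0.008, 0.007]
force: [-3.5, 2.4, 7.7]
finger_gap: 0.324
```

```bash
python3 -c "
from h import *
print(where())"
```

```text
t 15.35 minus [-26.5   0.1   0.6] plus [34.5  0.2 -0.6] tilt -1.2 F(bay) [2.2 3.6 7.7] gap 0.324
```

Call:
drive_tool(
  increments=[
    [255, 0, 0, -0.06, 0, 0.015, 0],
    [160, 0, 0, -0.06, 0, 0.02, 0],
    [120, 0, 0, -0.06, 0, 0.02, 0],
    [100, 0, 0, -0.06, 0, 0.02, 0],
    [100, 0, 0, -0.06, 0, 0.02, 0],
    [100, 0, 0, -0.06, 0, 0.02, 0],
  ],
)

```text
t: 15.95
tcp_pos: [0.6337, -0.0996, 0.0185]
tool_rot: [0.728, 0.686, 0.0, 0.0]
force: [0.2, 0.5, 0.6]
finger_gap: 0.606
```

```bash
python3 -c "
from h import *
print(where())"
```

```text
t 15.95 minus [-26.5  -0.4  -0.4] plus [34.5 -0.4 -0.4] tilt -0.0 F(bay) [ 0.5 -0.2  0.6] gap 0.606
```

Free of contact. I'll lift clear and check by vision.

Call:
drive_tool(
  increments=[
    [100, 0, 0, -2, 0, 0, 0],
    [100, 0, 0, -5, 0, 0, 0],
    [100, 0, 0, -9, 0, 0, 0],
    [100, 3, 0, -13, 0, 0, 0],
    [100, 5, 0, -16, 0, 0, 0],
    [100, 5, 0, -16, 0, 0, 0],
    [100, 5, 0, -16, 0, 0, 0],
  ],
)

```text
t: 16.65
tcp_pos: [0.6366, -0.049, 0.1794]
tool_rot: [0.727, 0.686, 0.0, 0.001]
force: [-0.1, 0.1, 0.1]
finger_gap: 0.606
```

```bash
python3 - <<'E'
from h import *
m=manip.camera_model("wrist");a=manip.snapshot("wrist")[:,:,::-1].copy();b=manip.snapshot("scene")[:,:,::-1]
s=manip.sense();print(s["t"],s["tcp_pos"],s["force"])
L=R.from_euler("z",YAW,degrees=True)
px=lambda v:proj(m,BAY+L.apply(np.array(v)/1000))
for n,v in dict(minus_top=(-25.5,0,16.5),cap_top=(34,0,16.5),plus=(35.5,0,0)).items(): print(n,px(v),"if 5mm higher",px(np.array(v)+[0,0,5]))
u0,v0=px((5,0,16)).astype(int)-[60,60]
print(u0,v0)
cv2.imwrite("pics/c6.png",np.hstack([cv2.resize(a[v0:v0+120,u0:u0+120],(400,400),interpolation=3),cv2.resize(b[200:250,190:240],(400,400),interpolation=3)]))
hsv=cv2.cvtColor(a,cv2.COLOR_BGR2HSV)
for lo,hi in(((50,60,20),(90,255,255)),((3,120,50),(14,255,255))):
    k=cv2.inRange(hsv,lo,hi);k[:,:u0+30]=0;k[:,u0+95:]=0;n,l,st,c=cv2.connectedComponentsWithStats(k);i=1+np.argmax(st[1:,4]);print(st[i],c[i])
E
```

```text
16.75 [ 0.63522799 -0.04957641  0.17716795] [ 0.77345191  0.3994932  -1.18970511]
minus_top [254.69064216 243.39531925] if 5mm higher [254.68995182 245.59408233]
cap_top [254.67519269 193.83965048] if 5mm higher [254.67421928 195.3994208 ]
plus [254.67781387 187.74678874] if 5mm higher [254.6769257 189.1418503]
194 158
[ 240  202   29   42 1050] [254.50190476 223.01714286]
[241 188  28  17 301] [254.5282392  197.65116279]
```

View pics/c6.png

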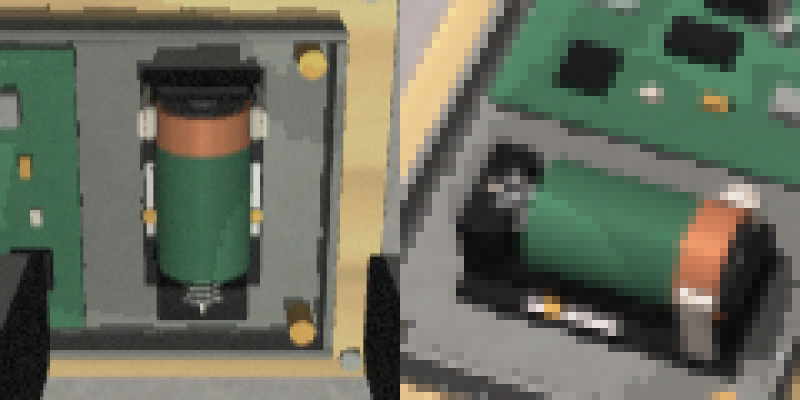

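The cell looks level, between the clips and behind the wall. One numeric check of height and level in the scene view, then hand in.

```bash
python3 - <<'E'
from h import *
m=manip.camera_model("scene");b=manip.snapshot("scene")[:,:,::-1].copy();hsv=cv2.cvtColor(b,cv2.COLOR_BGR2HSV)
L=R.from_euler("z",YAW,degrees=True)
k=cv2.inRange(hsv,(50,60,20),(90,255,255))|cv2.inRange(hsv,(3,100,60),(16,255,255));k[:219]=0;k[240:]=0;k[:,:205]=0;k[:,236:]=0
k[:224,218:]=k[:224,218:]
n,l,st,c=cv2.connectedComponentsWithStats(k);i=1+np.argmax(st[1:,4]);print("seen",st[i],c[i],cv2.minAreaRect(np.argwhere(l==i)[:,::-1].astype(np.float32)))
def mask(up):
    pts=[]
    for t in np.linspace(0,2*np.pi,60):
        for x,dz in((-25.5,0),(33,up)): pts.append(proj(m,BAY+L.apply(np.array([x,16.5*np.cos(t),16.5*np.sin(t)+dz])/1000)))
    h=cv2.convexHull(np.array(pts,np.float32));M=cv2.moments(h);return M["m10"]/M["m00"],M["m01"]/M["m00"],cv2.minAreaRect(h)
for u in(0,5):print(u,mask(u))
# upper silhouette of green/copper per column vs prediction
for col in range(212,226,2):
    r=np.where((l==i)[:,col])[0]; print(col,r.min() if len(r) else None,end="; ")
for u in(0,3,6):
    pts=[]
    for x,dz in((-25.5,0),(33,u)):
        q=[proj(m,BAY+L.apply(np.array([x,16.5*np.cos(t),16.5*np.sin(t)+dz])/1000)) for t in np.linspace(0,np.pi,200)]
        pts.append(q)
    h=cv2.convexHull(np.array(sum(pts,[]),np.float32))[:,0]
    I=np.zeros((384,512),np.uint8);cv2.fillConvexPoly(I,np.round(h).astype(int),1)
    print("\npred",u,[(c,int(np.where(I[:,c])[0].min())) for c in range(212,226,2)])
E
```

```text
seen [205 220  29  18 338] [217.55621302 228.76923077] ((218.4456024169922, 229.40675354003906), (26.41640281677246, 14.40432071685791), 14.743562698364258)
0 (218.86311794807133, 229.56239792783018, ((218.78866577148438, 229.56021118164062), (28.10993003845215, 14.442001342773438), 15.875138282775879))
5 (218.8350088467509, 228.97689166712348, ((218.773193359375, 228.8993377685547), (27.805179595947266, 14.478883743286133), 13.595094680786133))
212 221; 214 221; 216 222; 218 222; 220 223; 222 223; 224 224; 
pred 0 [(212, 220), (214, 220), (216, 221), (218, 222), (220, 222), (222, 223), (224, 223)]

pred 3 [(212, 220), (214, 220), (216, 221), (218, 221), (220, 222), (222, 222), (224, 223)]

pred 6 [(212, 220), (214, 220), (216, 221), (218, 221), (220, 222), (222, 222), (224, 223)]
```

The images agree with a level cell but resolve only about 2 mm. So I'll press lightly on the capped end with shut fingers and check its height by touch.

```bash
python3 - <<'E'
from h import *
L=R.from_euler("z",YAW,degrees=True)
for z in (.075,.060,.056): 
    p=BAY+L.apply([.022,0,0]);p[2]=z;print(inc(p,pose(YAW)))
E
```

```text
(array([-3.19,  0.15, 10.18]), array([-0.0031, -0.0004, -0.0009]))
(array([-3.19,  0.15, 11.68]), array([-0.0031, -0.0004, -0.0009]))
(array([-3.19,  0.15, 12.08]), array([-0.0031, -0.0004, -0.0009]))
```

Call:
drive_tool(
  increments=[
    [255, -3.2, 0, 0, 0, 0, 0],
    [255, -3.2, 0, 3, 0, 0, 0],
    [255, -3.2, 0, 6, 0, 0, 0],
    [255, -3.2, 0, 9, 0, 0, 0],
    [255, -3.2, 0, 10.2, 0, 0, 0],
    [255, -3.2, 0, 10.9, 0, 0, 0],
    [255, -3.2, 0, 11.5, 0, 0, 0],
    [255, -3.2, 0, 11.5, 0, 0, 0],
  ],
)

```text
t: 17.6
tcp_pos: [0.6346, -0.0814, 0.0635]
tool_rot: [0.728, 0.686, 0.0, 0.0]
force: [1.1, -0.8, -0.0]
finger_gap: -0.001
```

Call:
drive_tool(
  increments=[
    [255, 0, 0, 0.2, 0, 0, 0],
    [255, 0, 0, 0.4, 0, 0, 0],
    [255, 0, 0, 0.5, 0, 0, 0],
    [255, 0, 0, 0.5, 0, 0, 0],
  ],
)

```text
t: 18.0
tcp_pos: [0.6345, -0.0812, 0.0588]
tool_rot: [0.728, 0.686, 0.0, 0.0]
force: [-0.8, 0.1, -0.2]
finger_gap: -0.001
```

Call:
drive_tool(
  increments=[
    [255, 0, 0, 0.1, 0, 0, 0],
    [255, 0, 0, 0.15, 0, 0, 0],
    [255, 0, 0, 0.15, 0, 0, 0],
  ],
)

```text
t: 18.3
tcp_pos: [0.6343, -0.0812, 0.057]
tool_rot: [0.728, 0.686, 0.0, -0.0]
force: [0.3, -0.2, 0.0]
finger_gap: 0.001
```

No contact at 57.0 mm, so the cell top is at or below its seated height of 56.5 mm. One more small step to confirm, then retreat.

Call:
drive_tool(
  increments=[
    [255, 0, 0, 0.06, 0, 0, 0],
    [255, 0, 0, 0.12, 0, 0, 0],
    [255, 0, 0, 0.12, 0, 0, 0],
  ],
)

```text
t: 18.6
tcp_pos: [0.6343, -0.0812, 0.0557]
tool_rot: [0.728, 0.686, 0.0, -0.0]
force: [-0.5, -1.0, -0.5]
finger_gap: -0.004
```

Call:
drive_tool(
  increments=[
    [255, 0, 0, 0.06, 0, 0, 0],
    [255, 0, 0, 0.1, 0, 0, 0],
    [255, 0, 0, 0.1, 0, 0, 0],
  ],
)

```text
t: 18.9
tcp_pos: [0.6343, -0.0812, 0.0548]
tool_rot: [0.728, 0.686, 0.0, -0.0]
force: [0.1, 0.6, 0.1]
finger_gap: 0.002
```

Call:
drive_tool(
  increments=[
    [255, 0, 0, 0.05, 0, 0, 0],
    [255, 0, 0, 0.1, 0, 0, 0],
    [255, 0, 0, 0.1, 0, 0, 0],
  ],
)

```text
t: 19.2
tcp_pos: [0.6343, -0.0812, 0.0537]
tool_rot: [0.728, 0.686, 0.0, -0.0]
force: [0.0, 0.4, -0.8]
finger_gap: 0.002
```

Still no contact at 53.7 mm. Earlier, shut fingers rested on the racked cell (top at 42 mm) with the TCP at 15.5 mm, so the shut tips evidently stand behind the TCP. I'll keep stepping down gently.

Call:
drive_tool(
  increments=[
    [255, 0, 0, 0.15, 0, 0, 0],
    [255, 0, 0, 0.3, 0, 0, 0],
    [255, 0, 0, 0.3, 0, 0, 0],
  ],
)

```text
t: 19.5
tcp_pos: [0.6341, -0.0812, 0.0505]
tool_rot: [0.728, 0.686, -0.0, -0.0]
force: [-0.1, 0.3, 0.3]
finger_gap: -0.002
```

Call:
drive_tool(
  increments=[
    [255, 0, 0, 0.15, 0, 0, 0],
    [255, 0, 0, 0.3, 0, 0, 0],
    [255, 0, 0, 0.3, 0, 0, 0],
  ],
)

```text
t: 19.8
tcp_pos: [0.6342, -0.0812, 0.0476]
tool_rot: [0.728, 0.686, -0.0, -0.0]
force: [-1.3, 0.4, -0.7]
finger_gap: -0.001
```

Call:
drive_tool(
  increments=[
    [255, 0, 0, 0.15, 0, 0, 0],
    [255, 0, 0, 0.3, 0, 0, 0],
    [255, 0, 0, 0.3, 0, 0, 0],
  ],
)

```text
t: 20.1
tcp_pos: [0.6342, -0.0812, 0.0446]
tool_rot: [0.728, 0.686, -0.0, -0.0]
force: [-0.1, 0.2, 1.5]
finger_gap: -0.002
```

Call:
drive_tool(
  increments=[
    [255, 0, 0, 0.15, 0, 0, 0],
    [255, 0, 0, 0.3, 0, 0, 0],
    [255, 0, 0, 0.3, 0, 0, 0],
  ],
)

```text
t: 20.4
tcp_pos: [0.6342, -0.0812, 0.0416]
tool_rot: [0.728, 0.686, -0.0, -0.0]
force: [0.2, -0.6, 0.4]
finger_gap: -0.002
```

Call:
drive_tool(
  increments=[
    [255, 0, 0, 0.15, 0, 0, 0],
    [255, 0, 0, 0.3, 0, 0, 0],
    [255, 0, 0, 0.3, 0, 0, 0],
  ],
)

```text
t: 20.7
tcp_pos: [0.6341, -0.0812, 0.0386]
tool_rot: [0.728, 0.686, -0.0, -0.0]
force: [0.5, 0.3, -0.4]
finger_gap: -0.003
```

Call:
drive_tool(
  increments=[
    [255, 0, 0, 0.1, 0, 0, 0],
    [255, 0, 0, 0.2, 0, 0, 0],
    [255, 0, 0, 0.2, 0, 0, 0],
  ],
)

```text
t: 21.0
tcp_pos: [0.6343, -0.0812, 0.0367]
tool_rot: [0.728, 0.686, 0.0, -0.0]
force: [0.2, -0.4, 0.3]
finger_gap: 0.001
```

Call:
drive_tool(
  increments=[
    [255, 0, 0, 0.1, 0, 0, 0],
    [255, 0, 0, 0.15, 0, 0, 0],
    [255, 0, 0, 0.15, 0, 0, 0],
  ],
)

```text
t: 21.3
tcp_pos: [0.6343, -0.0812, 0.0352]
tool_rot: [0.728, 0.686, 0.0, -0.0]
force: [-0.3, 0.1, 0.4]
finger_gap: -0.001
```

Call:
drive_tool(
  increments=[
    [255, 0, 0, 0.1, 0, 0, 0],
    [255, 0, 0, 0.15, 0, 0, 0],
    [255, 0, 0, 0.15, 0, 0, 0],
  ],
)

```text
t: 21.6
tcp_pos: [0.6343, -0.0812, 0.0337]
tool_rot: [0.728, 0.686, 0.0, -0.0]
force: [0.5, 0.4, -0.2]
finger_gap: -0.002
```

Call:
drive_tool(
  increments=[
    [255, 0, 0, 0.1, 0, 0, 0],
    [255, 0, 0, 0.15, 0, 0, 0],
    [255, 0, 0, 0.15, 0, 0, 0],
  ],
)

```text
t: 21.9
tcp_pos: [0.6343, -0.0812, 0.0322]
tool_rot: [0.728, 0.686, 0.0, -0.0]
force: [0.7, -0.1, 0.4]
finger_gap: -0.001
```

Call:
drive_tool(
  increments=[
    [255, 0, 0, 0.1, 0, 0, 0],
    [255, 0, 0, 0.1, 0, 0, 0],
  ],
)

```text
t: 22.1
tcp_pos: [0.6343, -0.0812, 0.0312]
tool_rot: [0.728, 0.686, 0.0, -0.0]
force: [-0.1, 0.4, -0.3]
finger_gap: -0.0
```

Call:
drive_tool(
  increments=[
    [255, 0, 0, 0.08, 0, 0, 0],
    [255, 0, 0, 0.08, 0, 0, 0],
  ],
)

```text
t: 22.3
tcp_pos: [0.6343, -0.0812, 0.0304]
tool_rot: [0.728, 0.686, 0.0, -0.0]
force: [-1.3, 0.1, -0.2]
finger_gap: -0.001
```

Call:
drive_tool(
  increments=[
    [255, 0, 0, 0.08, 0, 0, 0],
    [255, 0, 0, 0.08, 0, 0, 0],
  ],
)

```text
t: 22.5
tcp_pos: [0.6344, -0.0812, 0.0302]
tool_rot: [0.728, 0.686, 0.0, 0.0]
force: [-0.4, 0.1, 4.0]
finger_gap: -0.004
```

Call:
drive_tool(
  increments=[
    [255, 0, 0, 0.08, 0, 0, 0],
    [255, 0, 0, 0.08, 0, 0, 0],
  ],
)

```text
t: 22.7
tcp_pos: [0.6344, -0.0812, 0.0301]
tool_rot: [0.728, 0.686, 0.0, 0.0]
force: [-2.3, -0.2, 7.6]
finger_gap: 0.001
```

Call:
drive_tool(
  increments=[
    [255, 0, 0, 0.08, 0, 0, 0],
    [255, 0, 0, 0.08, 0, 0, 0],
  ],
)

```text
t: 22.9
tcp_pos: [0.6345, -0.0813, 0.0301]
tool_rot: [0.728, 0.686, 0.0, 0.0]
force: [-3.3, 1.0, 10.8]
finger_gap: -0.001
```

Contact comes at TCP 30.2 mm and the force builds to 10.8 N with no give. That matches a 56.5 mm top, using the rack contact as the reference, so the cell is home. I'll retreat and hand in.

Call:
drive_tool(
  increments=[
    [255, 0, 0, -1, 0, 0, 0],
    [255, 0, 0, -4, 0, 0, 0],
    [255, 0, 0, -9, 0, 0, 0],
    [255, 0, 0, -14, 0, 0, 0],
    [255, 0, 0, -14, 0, 0, 0],
    [255, 0, 0, -14, 0, 0, 0],
    [255, 0, 0, -14, 0, 0, 0],
  ],
)

```text
t: 23.6
tcp_pos: [0.6332, -0.0809, 0.167]
tool_rot: [0.728, 0.686, -0.001, -0.001]
force: [0.3, 0.1, 0.0]
finger_gap: -0.005
```

```bash
python3 - <<'E'
from h import *
m=manip.camera_model("scene");b=manip.snapshot("scene")[:,:,::-1].copy();hsv=cv2.cvtColor(b,cv2.COLOR_BGR2HSV)
k=cv2.inRange(hsv,(50,60,20),(90,255,255))|cv2.inRange(hsv,(3,100,60),(16,255,255));k[:219]=0;k[240:]=0;k[:,:205]=0;k[:,236:]=0
n,l,st,c=cv2.connectedComponentsWithStats(k);i=1+np.argmax(st[1:,4]);print("seen",st[i],c[i])
s=manip.sense();print(s["t"],s["tcp_pos"],s["force"]);print(manip.sign_off())
E
```

```text
seen [205 220  29  18 336] [217.47321429 228.7827381 ]
23.65 [ 0.63299603 -0.08087228  0.16636849] [ 0.2831384  -0.1062388  -0.17312578]
the job is handed in; nothing more can be done
None
```

The green cell is in the logger's holder, let go and handed in at 23.65 s; the hand-in gave no verdict.

**What I did:**
- **Grip:** The first grip failed because the fingers shut over the top of the cell in the rack. The cell did not shift measurably, so I re-gripped lower.
- **Spring:** I brought the cell in tilted 30° with the flat end down. I found the spring by touch, about 5 mm towards the cap end from nominal, and pushed it to about 5–6 N while the cell was tilted. The reading rose to about 7 N as the capped end swung down.
- **Clips:** I swung the capped end down between the clips, pressed lightly until level, opened the fingers and lifted clear.

**Last checks:**
- **Before release:** By the tool pose, both ends were within about 0.6 mm of seated height.
- **After release:** The wrist picture put the cell on the trough's middle line, behind the end wall and between the clips. The scene picture agreed it was level, but only to about 2 mm.
- **Press on the capped end:** Shut fingers met it firmly at 10.8 N with no give. The tool tip (TCP) read 30 mm there, not the 56.5 mm of a seated cell's top. The shut fingertips seem to sit about 26 mm behind the stated TCP. I worked that offset out from the failed grip, and with it the height matches a seated cell.
- **Retreat:** The cell had not moved in the scene view, and the tool force read about zero.

I did not re-measure the spent cell, cover, tape or brush at the end. No contact with them was planned.

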